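Lock the formula doser's lid and hold its gate open at the mark

TASK

Get the formula doser ready to fill the mug: first lay the loose steel bar gently (do not drop it) into both steel forks, across the doser's lid and about centred, and let go of it. Then pull the spring-return gate out by its upright black handle until the handle and its pointer are level with the small steel marker clip on the guide rail, keep it there for at least three seconds, and finish while still holding it at the mark, because the spring shuts it if let go. Leave the mug, canister, bottle, jar, teat and spoon where they are.

Things in the scene. Friction and masses are not known exactly. Their poses are not given: they have to be found in the camera images.
- doser: Formula doser screwed to the counter; place and yaw vary. Origin on the counter under the hopper's centre; z up; its front faces its -x. Box 122 (x) by 136 mm (y), lid top 158 mm up. In front two guide rails 8 mm wide run along x at y = +30 and -30 mm, tops 95 mm up, from x = -60 to -215 mm, ending at a leg 68 mm wide, 94 mm high.
- fork_left (a point): Middle of the seat of the steel fork at the doser's +y side: x 0, y +80, z 164 mm in the doser's frame. The fork is 12 mm thick in y; two prongs rise 24 mm above the seat and leave a gap of 26 mm along the doser's x for the bar. The bar lies on both seats, along the doser's y, 6 mm above the lid.
- fork_right (a point): The same for the fork at the doser's -y side: y -80 mm.
- gate: Spring-return gate. Origin on the black handle's centre line, 85 mm above the counter; axes as the doser's. Handle 16 (x) by 22 mm (y), 93 to 149 mm above the counter; a pointer juts from its foot to +y. Shut: x = -130, y = 0 mm in the doser's frame. Pulls straight out along the doser's -x, at most 70 mm; spring 3 N at first, 8 N at 50 mm; it shuts when let go.
- mark: The mark: small steel clip on the doser's +y guide rail, with a fin 4 mm thick, 12 mm high, jutting outwards to 32 mm from the rail's middle. Origin on the rail's top at the fin's x; axes as the doser's. It sits 28 to 52 mm in front of the shut handle (varies). The gate is at the mark when its origin and the clip's have the same x in the doser's frame. The clip does not stop the gate.
- bar: Loose plain bar of dark steel tube, square-ended, 16 mm wide (its x), 210 mm long (its y), 20 mm high (its z), 110 to 220 g, lying flat on the counter to the left or right of the doser, its length roughly pointing away from the robot. Origin: centre of its underside.
- mug: White ceramic mug, 68 mm across, 65 mm high, standing under the doser's spout. Origin: centre of its underside. Bystander.
- canister: Closed round formula canister, 100 mm across, 150 mm high, on the counter. Origin: centre of its underside. Bystander.
- bottle: Empty open glass bottle, 60 mm across with a 38 mm neck, 140 mm high, on the counter. Origin: centre of its underside. Bystander.
- teat: Small pale silicone teat standing on its flange, 48 mm across, 48 mm high. Origin: centre of its underside. Bystander.
- jar: Closed glass jar, 60 mm across, 90 mm high, on the counter. Origin: centre of its underside. Bystander.
- spoon: Wooden spoon, about 220 mm long, lying on the counter to one side of the doser, the bar lying on the other (which side varies). Long axis: its x. Bystander.

How it is judged (in metres and radians):
On the way, in this order (a step that is already met when the one before it is completed fails the run):
1. the bar lies in both forks and is let go (x of bar in the frame of doser between -0.011 and 0.011 m and y of bar in the frame of doser between -0.022 and 0.022 m and z of bar in the frame of doser between 0.16 and 0.168 m and angle between the y axis of bar and the y axis of doser, either way round below 0.12 rad and angle between bar's own z axis and vertical below 0.06 rad and contact force between the fingers and bar below 0.05 N and linear speed of bar below 0.02 m/s), for 0.3 s.
2. the gate is pulled out to the mark and kept there by the fingers (x of gate in the frame of mark between -0.006 and 0.006 m and contact force between the fingers and gate above 1.5 N and linear speed of gate below 0.01 m/s and x of bar in the frame of doser between -0.011 and 0.011 m and y of bar in the frame of doser between -0.022 and 0.022 m and z of bar in the frame of doser between 0.16 and 0.168 m and angle between the y axis of bar and the y axis of doser, either way round below 0.12 rad and angle between bar's own z axis and vertical below 0.06 rad), for 2 s.
At the end, for the whole second after the job is handed in: The bar rests untouched on both fork seats (height within 4 mm, 11 mm of the forks' middle, 22 mm of centred lengthwise, level, along the forks' line); the fingers hold the gate still, its handle within 6 mm of the marker clip along the pull, after 2 s kept there (all of step 2 and contact force between the fingers and bar below 0.05 N); the arm keeps its last pose, push and grip.
It fails at once if the gate is pulled before the bar lies in the forks (x of gate in the frame of doser below -0.145 m and not (x of bar in the frame of doser between -0.011 and 0.011 m and y of bar in the frame of doser between -0.022 and 0.022 m and z of bar in the frame of doser between 0.16 and 0.168 m and angle between the y axis of bar and the y axis of doser, either way round below 0.12 rad and angle between bar's own z axis and vertical below 0.06 rad)).
It fails at once if the bar is dropped (contact force between the fingers and bar below 0.05 N and linear speed of bar above 0.6 m/s).
It fails at once if a bystander is shoved away (distance of any of mug, canister, bottle, teat, jar, spoon from where it was at the start of the episode above 0.04 m).
It fails at once if a bystander is knocked over (angle between any of mug, canister, bottle, teat, jar's own z axis and vertical above 0.5 rad).
It also fails if it takes over 59 s, if anything falls off the work surface, if the arm or the gripper's body presses on something with over 40 N, if the wrist force passes 120 N, or if a joint passes its speed limit or range.

ROBOT

A 6-joint arm with a two-finger parallel gripper is mounted at the origin on the work surface. World frame = base frame: x ahead of the robot, y to its left, z up, the work surface at z = 0. Lengths are in mm, angles in degrees, forces in N, time in s.
With the tool pointing down it reaches from about 350 to 875 mm from the base axis. Payload 4.2 kg.
Tool frame: the origin (TCP) lies at the very end of the fingers, on their centre line; the grasp point (between the pads) lies ctrl.grip_point_offset behind it (ctrl.grip_point_offset is the distance from the TCP to the grasp point, in mm); z points along the fingers, y is the direction in which the jaws open and shut (so a half turn about z gives the same grasp; the last joint's range is limited). The gripper opens to 87 mm and grips with 3 to 60 N. Pads are 19 mm wide; open, the fingers measure 117 mm over their backs; the gripper's body (75 mm by 190 mm) begins 51 mm behind the grasp point.
Start: joints at [14.817, 22.042, 0.453, 0, -68.411, -14.817], TCP at [624.979, 0.025, 222.55] pointing down, gripper open.
Joint ranges: [-179.83, 179.83], [-69.29, 118.12], [-61.27, 80.66], [-181.25, 117.63], [-171.15, -9.14], [-177.46, 177.46]. Speed limits (degrees/s): [159.86, 159.86, 180, 180, 180, 180].

INTERFACE

Orientations are given as a 3x3 rotation matrix whose columns are the frame's x, y, z axes.
In Python, from rig import ctrl gives the robot as it stands.
- The arm moves only by the shell command python3 -m jog 'ROWS' [FORCE]. ROWS is text: rows parted by semicolons, each of 7 numbers parted by spaces: the turn, a rotation vector about the world's x, y, z in degrees, then the shift along the world's x, y, z in m, then the finger opening in m, from 0 to 0.087. In form: wx wy wz dx dy dz gripper; .... A call has exactly 5 rows; each row shifts and turns the commanded pose from where the row before left it; what a row does not reach is not made up. A row lasts 1/12 s, in which the tool goes at most 41.7 mm and 7.16 degrees, less where a joint would pass 70% of its speed; a pose out of reach is approached as far as the arm can. A call is refused whole if a number of a shift passes 0.0417 or a number of a turn 7.16, either way. A call with a gripper value outside its range is refused whole. The fingers move at their own pace and stop on an object; FORCE is the grip in N (left out, the last holds). Time passes only in rows, so rows that do not move let the fingers close, or fill a call up. It gives the time, the measured TCP pose, the force and the opening at its end, in the units of the state.
- ctrl.sense(): the state, without advancing time (a new reading comes with each control period).
- ctrl.get_image(name): name is "scene" or "side" or "wrist"; returns a dict with "color" (480x640x3 uint8, blue, green, red), "range_z" (480x640 float32, mm along the optical axis (not along the pixel's ray), 0 where there is no reading), "fx", "fy", "cx", "cy" (pixels), "rvec" (rotation vector, rad) and "tvec" (3), from world to camera coordinates, as OpenCV has them. Camera axes: x right, y down, z forward; pixel columns grow to the right and rows downward; lengths in mm; the calibration is good to about 2 mm. A picture is of the moment at which its call begins.
- ctrl.job_done(): hands the job in, once; it reports no verdict.
The state is a dict: "t": time; "joint_positions": joint angles; "qd": joint speeds; "tau": joint torques, N m; "tcp_pos": TCP position; "tcp_rot": TCP orientation; "force": force on the tool from outside, world axes, zero at the start; "torque": the same for the moment, N m; "width": finger opening in mm.
Only numpy, scipy, OpenCV 4.12 (cv2) and the standard library are available. Lean on these libraries where they do the work, as an engineer would, in place of code of your own. Each camera call takes 0.05 s, during which the arm holds its last target. There are 200 camera calls.

## Working session

There is one attempt and no reset: what is moved stays moved. The work goes in short steps, Python scripts to look and compute and a shell command to move; the robot and the scene stay as the last step left them, time stands still between calls to the robot, and variables do not carry over. Pictures are saved under pics/ and viewed, about 8 in all and at most 12, crops included, and the job is handed in when it is done.

```bash
ls; mkdir -p pics
cat > h.py <<'E'
import numpy as np, cv2
from rig import ctrl
def cam(n):
    d=ctrl.get_image(n); R=cv2.Rodrigues(np.array(d["rvec"],float))[0]; t=np.array(d["tvec"],float).ravel()
    d["R"]=R; d["t"]=t; return d
def cloud(d):
    z=d["range_z"].astype(float); v,u=np.mgrid[:480,:640]
    P=np.stack([(u-d["cx"])/d["fx"]*z,(v-d["cy"])/d["fy"]*z,z],-1)
    W=(P-d["t"])@d["R"]; W[z==0]=np.nan; return W
def ray(d,u,v,h):
    c=-d["R"].T@d["t"]; r=d["R"].T@np.array([(u-d["cx"])/d["fx"],(v-d["cy"])/d["fy"],1]); return c+r*(h-c[2])/r[2]
def proj(d,p):
    q=d["R"]@np.array(p,float)+d["t"]; return d["fx"]*q[0]/q[2]+d["cx"],d["fy"]*q[1]/q[2]+d["cy"]
E
python3 - <<'E'
from h import *
a=[]
for n in("scene","side","wrist"):
    d=cam(n); cv2.imwrite(f"pics/{n}0.png",d["color"]); W=cloud(d); np.savez(f"{n}0.npz",**d,W=W)
    print(n,-d["R"].T@d["t"],d["R"][2],np.isfinite(W[...,0]).mean())
print(ctrl.sense(), ctrl.grip_point_offset)
E
```

```text
pics
scene [1350.21258918  509.85199155  878.21760297] [-0.65080131 -0.41787244 -0.63390873] 0.9959798177083333
side [ 641.95037818 -837.41762907 1021.61675898] [-0.0455446   0.675857   -0.73562422] 0.9961002604166667
wrist [626.04580486 -71.77235611 384.25640861] [-0.00291286  0.26645317 -0.96384346] 0.9960546875
{'t': 0.15, 'joint_positions': array([ 1.48172782e+01,  2.20790291e+01,  3.97996963e-01, -1.76193096e-02,
       -6.84127161e+01, -1.48170582e+01]), 'qd': array([ 0.06912134, -0.19026859,  0.15319863,  0.19381652, -0.09019109,
       -0.04493708]), 'tau': array([ 3.86667998e-04, -3.91052306e+01,  1.87588084e+01,  4.22235444e+00,
        1.23758311e-02, -1.38926293e-04]), 'tcp_pos': array([6.24544219e+02, 7.12965609e-03, 2.21737103e+02]), 'tcp_rot': array([[-1.09417579e-04, -9.99998625e-01, -1.65491557e-03],
       [-9.99999984e-01,  1.09652726e-04, -1.42000385e-04],
       [ 1.42181656e-04,  1.65490001e-03, -9.99998621e-01]]), 'force': array([-0.33893663,  0.17881784,  0.00753958]), 'torque': array([-0.00251993, -0.03411902,  0.03534557]), 'width': 87.14265843057002} 18.700000000000003
```

View pics/scene0.png

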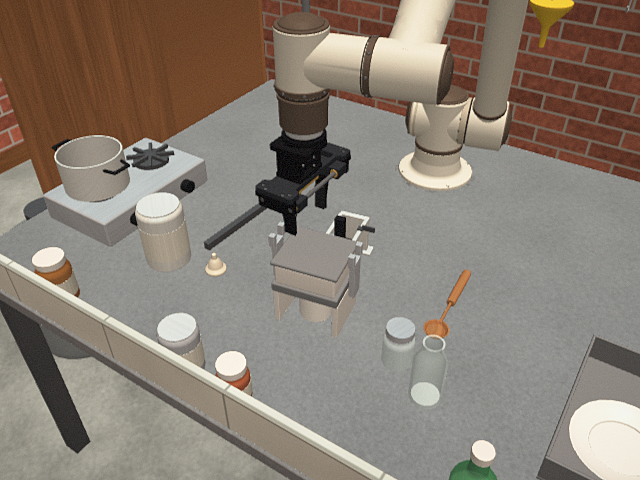

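View pics/side0.png

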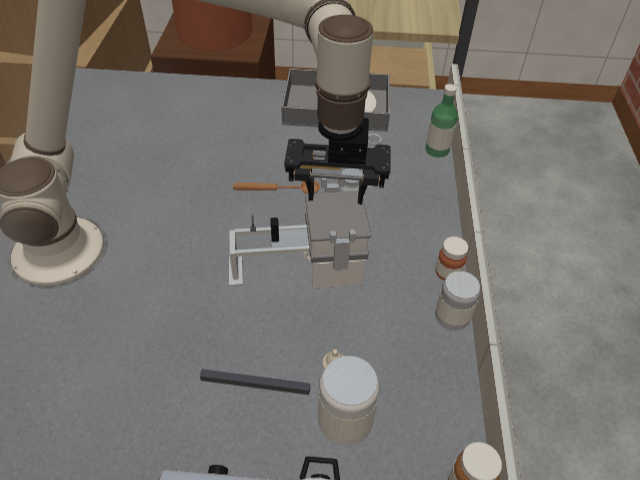

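Scene: the bar lies on the robot's right. In the side view it runs (202,376)–(308,388), with the teat and canister near its far end. The lid is at (338,215), the handle at (275,229) and the clip fin at (253,222). Next I'll measure these.

Run:
```python
from h import *
def rect(P,name,z):
    r=cv2.minAreaRect(P[:,:2].astype(np.float32)); print(name,len(P),np.round(r[0],1),np.round(r[1],1),round(r[2],1),'z',np.round(np.percentile(P[:,2],[5,50,95]),1))
for n in("side","scene","wrist"):
    f=np.load(n+"0.npz"); W=f["W"]; C=f["color"].astype(int); x,y,z=W[...,0],W[...,1],W[...,2]
    flat=C.max(-1)-C.min(-1)<30
    # lid
    m=(abs(z-158)<5)&(abs(x-690)<150)&(abs(y)<150)&flat&(C.max(-1)<170)
    k,l,s,c=cv2.connectedComponentsWithStats(cv2.erode(m.astype(np.uint8),np.ones((3,3))))
    i=1+np.argmax(s[1:,4]); rect(W[l==i],n+" lid",158)
    m=(abs(z-20)<8)&(C.max(-1)<75)&(x>350)&(x<750)&(y<-120)&(y>-420)
    k,l,s,c=cv2.connectedComponentsWithStats(m.astype(np.uint8))
    if k>1:
        i=1+np.argmax(s[1:,4]); rect(W[l==i],n+" bar",20); print(s[i])
    m=(z>100)&(z<156)&(C.max(-1)<60)&(x>450)&(x<700)&(abs(y)<100)
    k,l,s,c=cv2.connectedComponentsWithStats(m.astype(np.uint8))
    for i in range(1,k):
        if s[i,4]>30: rect(W[l==i],n+" handle?",0); print(s[i])
```

```text
side lid 1831 [628.3  20.3] [116.6 131.2] 10.7 z [154.  156.4 159.2]
side bar 305 [ 497.8 -301.8] [ 15.6 208.1] 89.7 z [12.7 16.3 20.1]
[200 376 110  17 305]
side handle? 163 [502.   -4.2] [15.1 23.6] 7.4 z [104.1 133.  149.2]
[271 218   8  23 163]
scene lid 2540 [630.7  26.3] [120.5 130.6] 9.8 z [156.3 158.5 160.9]
scene bar 136 [ 504.9 -284.8] [ 14.9 194.7] 84.7 z [12.6 15.  19.3]
[204 205  60  42 136]
scene handle? 211 [504.1   3.9] [18.  21.5] 26.3 z [108.1 131.4 150.3]
[335 216  11  22 211]
wrist lid 23128 [633.5   4.7] [119.6  94.8] 10.5 z [157.5 158.6 159.6]
wrist handle? 1787 [502.1   6.8] [15.6 36.1] 9.5 z [104.1 140.5 150.3]
[ 467  215   52   48 1787]
wrist handle? 128 [452.   32.8] [16.7  3.8] 89.7 z [100.6 104.3 108.1]
[535 259  10  21 128]
```

View pics/wrist0.png

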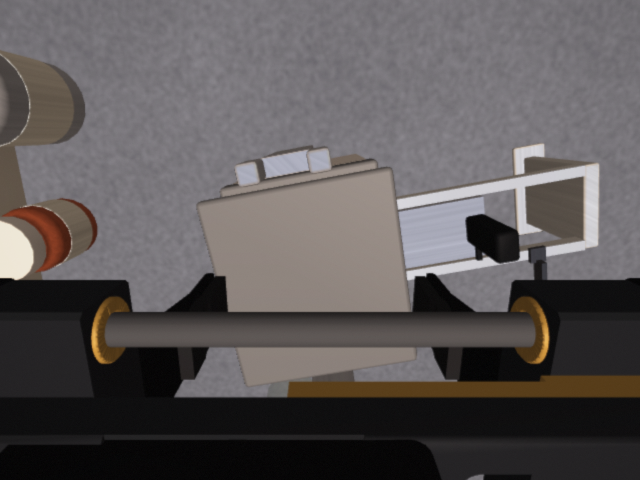

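Wrist view: the lid spans (200–415, 165–385), the handle is at (492,238), the clip fin at (540,262), and the far fork is at (285,165). I estimate the doser at about (630,22) mm with yaw 10.5°. The predicted handle position from that, (503,-2), matches the measurement. The bar is near (498,-300), roughly along world x. I'll move above it for a close look.

```bash
for i in 1 2 3; do python3 -m jog '0 0 -6 -0.0086 -0.02 0.001 0.087; 0 0 -6 -0.0086 -0.02 0.001 0.087; 0 0 -6 -0.0086 -0.02 0.001 0.087; 0 0 -6 -0.0086 -0.02 0.001 0.087; 0 0 -6 -0.0086 -0.02 0.001 0.087'; done; python3 -m jog '0 0 0 0 0 0 0.06; 0 0 0 0 0 0 0.06; 0 0 0 0 0 0 0.06; 0 0 0 0 0 0 0.06; 0 0 0 0 0 0 0.06'
python3 - <<'E'
from h import *
d=cam("wrist"); cv2.imwrite("pics/w1.png",d["color"]); W=cloud(d); C=d["color"].astype(int)
np.savez("w1.npz",**d,W=W)
x,y,z=W[...,0],W[...,1],W[...,2]
m=(abs(z-20)<4)&(C.max(-1)<90)
k,l,s,c=cv2.connectedComponentsWithStats(m.astype(np.uint8)); i=1+np.argmax(s[1:,4])
P=W[l==i]; print(s[i],np.round(np.median(P,0),1),cv2.minAreaRect(P[:,:2].astype(np.float32)))
v=cv2.fitLine(P[:,:2].astype(np.float32),cv2.DIST_L2,0,.01,.01).ravel(); print(v,np.degrees(np.arctan(v[1]/v[0])))
print("canister",np.round(np.nanmin(W[(z>60)&(z<155)&(abs(y+330)<150)&(x>500)],0),0) if ((z>60)&(z<155)&(x>500)).any() else None)
f=np.load("side0.npz"); W=f["W"]; C=f["color"].astype(int)
m=(abs(W[...,2]-20)<8)&(C.max(-1)<75)&(W[...,0]>350)&(W[...,0]<750)&(W[...,1]<-120)&(W[...,1]>-420)
P=np.array([ray(f,u,v,12) for v,u in zip(*np.nonzero(m))])[:,:2].astype(np.float32); print("side",cv2.minAreaRect(P))
E
```

```text
t: 0.57
tcp_pos: [581.3, -100.7, 227.2]
tcp_rot: [[-0.504, -0.864, -0.001], [-0.864, 0.504, 0.0], [0.0, 0.001, -1.0]]
force: [0.8, -0.4, -0.1]
width: 86.9
t: 0.98
tcp_pos: [538.2, -200.8, 232.3]
tcp_rot: [[-0.869, -0.495, -0.001], [-0.495, 0.869, 0.0], [0.0, 0.001, -1.0]]
force: [-0.3, -0.1, 0.2]
width: 87.2
t: 1.4
tcp_pos: [495.3, -300.8, 237.3]
tcp_rot: [[-1.0, 0.005, -0.001], [0.005, 1.0, 0.0], [0.001, 0.0, -1.0]]
force: [0.6, 0.1, -0.1]
width: 87.0
t: 1.82
tcp_pos: [496.3, -299.2, 237.4]
tcp_rot: [[-1.0, -0.002, -0.0], [-0.002, 1.0, 0.0], [0.0, 0.0, -1.0]]
force: [-0.6, -0.5, 0.1]
width: 63.5
[ 313  100   27  202 3054] [ 486.  -291.9   20.4] ((497.99151611328125, -292.3921813964844), (15.953448295593262, 208.5966339111328), 87.02633666992188)
[ 9.9869114e-01 -5.1146857e-02  4.8992609e+02 -2.9188489e+02] -2.9317782
canister [ 622. -396.   60.]
side ((497.48583984375, -294.16180419921875), (19.2822208404541, 209.14134216308594), 86.98664855957031)
```

View pics/w1.png

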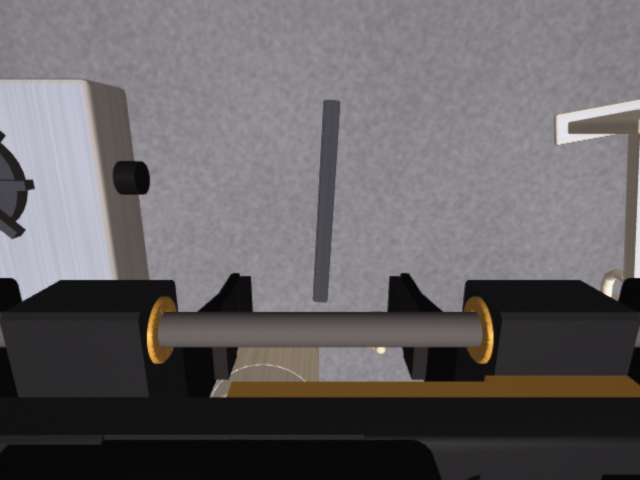

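Wrist view: the bar runs (330,100)–(320,300). Its centre is (498,-292.4), the angle -3°, length 209 mm and top z 20.4, and the side camera agrees. The stove edge and canister are clear of the gripper. I'll descend.

```bash
python3 -m jog '0 0 -1.5 0.001 0.0035 -0.03 0.05; 0 0 -1.5 0.001 0.0035 -0.035 0.05; 0 0 0 0 0 -0.035 0.05; 0 0 0 0 0 -0.035 0.05; 0 0 0 0 0 -0.035 0.05' && python3 -m jog '0 0 0 0 0 -0.03 0.05; 0 0 0 0 0 -0.02 0.05; 0 0 0 0 0 -0.01 0.05; 0 0 0 0 0 0 0.05; 0 0 0 0 0 0 0.05'
```

```text
t: 2.28
tcp_pos: [498.4, -292.3, 66.5]
tcp_rot: [[-0.999, 0.051, 0.001], [0.051, 0.999, -0.0], [-0.001, -0.0, -1.0]]
force: [0.9, 0.3, -0.3]
width: 50.5
t: 2.7
tcp_pos: [498.7, -293.0, 8.0]
tcp_rot: [[-0.999, 0.051, 0.0], [0.051, 0.999, -0.0], [-0.0, -0.0, -1.0]]
force: [0.7, 0.1, 0.1]
width: 49.8
```

```bash
python3 -m jog '0 0 0 0 0 -0.003 0.05; 0 0 0 0 0 -0.003 0.05; 0 0 0 0 0 0 0.05; 0 0 0 0 0 0 0.0; 0 0 0 0 0 0 0.0' 30 && python3 -m jog '0 0 0 0 0 0 0; 0 0 0 0 0 0 0; 0 0 0 0 0 0 0; 0 0 0 0 0 0 0; 0 0 0 0 0 0 0' && python3 -m jog '0 0 0 0 0 0 0; 0 0 0 0 0 0.01 0; 0 0 0 0 0 0.02 0; 0 0 0 0 0 0.02 0; 0 0 0 0 0 0.02 0'
```

```text
t: 3.12
tcp_pos: [498.3, -293.1, 2.2]
tcp_rot: [[-0.999, 0.052, 0.001], [0.052, 0.999, -0.0], [-0.001, -0.0, -1.0]]
force: [0.9, 0.6, 0.5]
width: 43.3
t: 3.53
tcp_pos: [498.0, -293.0, 1.6]
tcp_rot: [[-0.999, 0.052, 0.0], [0.052, 0.999, -0.0], [-0.0, -0.0, -1.0]]
force: [0.6, 0.7, 0.0]
width: 15.9
t: 3.95
tcp_pos: [497.5, -292.8, 72.5]
tcp_rot: [[-0.999, 0.052, -0.001], [0.052, 0.999, 0.0], [0.001, 0.0, -1.0]]
force: [0.4, 0.4, -2.7]
width: 15.7
```

The bar is gripped: opening 15.8 mm and about 2.7 N of weight. Next I'll refine the fork positions from the prong tops in the stored images.

```bash
python3 - <<'E'
from h import *
th=np.radians(10.5); ex=np.array([np.cos(th),np.sin(th)]); ey=np.array([-ex[1],ex[0]])
for n in("side","scene","wrist"):
    f=np.load(n+"0.npz"); W=f["W"]; C=f["color"].astype(int)
    P2=W[...,:2]; X=P2@ex-623.5; Y=P2@ey+92
    m=(W[...,2]>172)&(W[...,2]<192)&(abs(X)<45)&(abs(abs(Y)-80)<20)&(C.max(-1)-C.min(-1)<40)&(C.max(-1)>80)
    k,l,s,c=cv2.connectedComponentsWithStats(m.astype(np.uint8))
    for i in range(1,k):
        if s[i,4]<12: continue
        q=l==i; print(n,s[i],"X",np.round(np.percentile(X[q],[5,50,95]),1),"Y",np.round(np.percentile(Y[q],[5,50,95]),1),"z",np.round(np.percentile(W[q][:,2],[5,95]),1))
    lid=(abs(W[...,2]-158)<4)&(abs(X)<70)&(abs(Y)<78)&(C.max(-1)-C.min(-1)<30)
    print(n,"lid X",np.round(np.percentile(X[lid],[1,99]),1),"Y",np.round(np.percentile(Y[lid],[1,99]),1))
f=np.load("wrist0.npz"); W=f["W"]; m=(abs(W[...,2]-158)<3); m[280:]=0
cs=max(cv2.findContours(m.astype(np.uint8),0,1)[0],key=cv2.contourArea)[:,0]
# lid side edges -> world lines at z158
for lo,hi,side in((205,275,-1),(190,275,1)):
    pts=[]
    for v in range(lo,hi):
        u=np.nonzero(m[v])[0]; 
        if len(u): pts.append(ray(f,u.min()-.5 if side<0 else u.max()+.5,v,158)[:2])
    pts=np.array(pts,np.float32); L=cv2.fitLine(pts,cv2.DIST_HUBER,0,.01,.01).ravel()
    a=np.degrees(np.arctan2(L[1],L[0]))%180-90; print("edge",side,a,"X",np.median(pts@ex-623.5))
E
python3 -m jog '0 0 6 0 0 0.034 0; 0 0 6 0 0 0.034 0; 0 0 6 0 0 0.034 0; 0 0 6 0 0 0.034 0; 0 0 6 0 0 0.034 0'
```

```text
side [321 178   6   7  37] X [-26.  -21.8 -15.5] Y [71.7 73.8 77.9] z [173.5 186.8]
side [339 180   6   5  23] X [12.3 16.7 22.9] Y [69.7 72.8 75.8] z [172.5 183.3]
side [330 231   7  10  55] X [-25.7 -20.3 -15.8] Y [-88.8 -85.5 -75.6] z [173.4 188.2]
side [349 230   7  10  56] X [12.1 17.2 23. ] Y [-88.6 -85.5 -77.4] z [175.1 187.3]
side lid X [-60.7  57.4] Y [-68.8  72.1]
scene [277 221   7  12  66] X [-23.3 -16.  -13.4] Y [-84.  -77.  -72.5] z [172.9 189.2]
scene [268 232   8  12  73] X [15.  22.4 25.6] Y [-82.8 -76.2 -72.2] z [173.6 189.9]
scene [355 241   8  12  74] X [-25.4 -15.6 -12.5] Y [76.6 82.8 87.3] z [174.7 189.6]
scene [348 253   8  12  79] X [14.5 22.4 25.2] Y [77.  83.1 87.3] z [173.4 190. ]
scene lid X [-59.7  60.3] Y [-71.3  67.5]
wrist [306 147  26  27 549] X [-23.8 -18.6 -13.4] Y [-85.  -79.8 -74.3] z [186.4 189.5]
wrist [234 160  27  27 559] X [13.8 18.7 24.3] Y [-85.  -79.8 -74.2] z [185.  189.5]
wrist lid X [-59.   58.7] Y [-65.8  65.1]
edge -1 10.497971 X 60.5353025904264
edge 1 10.513947 X -60.11872062478858
t: 4.37
tcp_pos: [497.1, -292.6, 243.7]
tcp_rot: [[-0.889, -0.459, -0.0], [-0.459, 0.889, 0.0], [-0.0, 0.0, -1.0]]
force: [0.5, 0.0, -1.9]
width: 15.6
```

The doser origin is (629.9, 23.4) mm with yaw 10.5°, and the prongs are symmetric to 0.2 mm. I'll carry the bar over and turn it another 73.5°.

```bash
for i in 1 2; do python3 -m jog '0 0 6.1 0.0115 0.0275 0 0; 0 0 6.1 0.0115 0.0275 0 0; 0 0 6.1 0.0115 0.0275 0 0; 0 0 6.1 0.0115 0.0275 0 0; 0 0 6.1 0.0115 0.0275 0 0'; done; python3 -m jog '0 0 2.5 0.0034 0.0083 0 0; 0 0 2.5 0.0034 0.0083 0 0; 0 0 2.5 0.0034 0.0083 0 0; 0 0 2.5 0.0034 0.0083 0 0; 0 0 2.5 0.0034 0.0083 0 0';  python3 -m jog '0 0 0 0 0 -0.01 0; 0 0 0 0 0 -0.015 0; 0 0 0 0 0 -0.01 0; 0 0 0 0 0 0 0; 0 0 0 0 0 0 0'
cat > chk.py <<'E'
from h import *
import sys
th=np.radians(10.5); ex=np.array([np.cos(th),np.sin(th)]); ey=np.array([-ex[1],ex[0]]); O=np.array([629.9,23.4])
s=ctrl.sense(); print("tcp",np.round(s["tcp_pos"],1),"local",np.round([(s["tcp_pos"][:2]-O)@ex,(s["tcp_pos"][:2]-O)@ey],1),"yaw",np.degrees(np.arctan2(-s["tcp_rot"][1,1],-s["tcp_rot"][0,1])),"F",np.round(s["force"],1),"w",round(s["width"],1))
zt=float(sys.argv[1]); tag=sys.argv[2]
for n in("scene","wrist","side"):
    d=cam(n); cv2.imwrite(f"pics/{n}_{tag}.png",d["color"]); W=cloud(d); np.savez(f"{n}_{tag}.npz",**d,W=W); C=d["color"].astype(int)
    Q=W[...,:2]-O; X=Q@ex; Y=Q@ey; z=W[...,2]
    m=(abs(z-zt)<5)&(C.max(-1)<85)&(abs(Y)<130)&(abs(X)<30)
    k,l,st,c=cv2.connectedComponentsWithStats(m.astype(np.uint8))
    for i in range(1,k):
        if st[i,4]>40:
            q=l==i; print(n,st[i],"X",np.round(np.percentile(X[q],[3,50,97]),1),"Y",np.round(np.percentile(Y[q],[1,99]),1),"z",np.round(np.percentile(z[q],[5,50,95]),1),"slope",np.round(np.degrees(np.polyfit(Y[q],X[q],1)[0]),1))
    m=(z>182)&(z<192)&(abs(abs(X)-19)<12)&(abs(abs(Y)-80)<14)&(C.max(-1)-C.min(-1)<40)&(C.max(-1)>85)
    for sx in(-1,1):
        for sy in(-1,1):
            q=m&(X*sx>0)&(Y*sy>0)
            if q.sum()>8: print(n,"prong",sx,sy,q.sum(),np.round(np.median(X[q]),1),np.round(np.median(Y[q]),1))
E
python3 chk.py 224 b
```

```text
t: 4.78
tcp_pos: [555.1, -154.1, 241.9]
tcp_rot: [[-0.533, -0.846, -0.0], [-0.846, 0.533, 0.0], [-0.0, 0.001, -1.0]]
force: [0.1, 0.1, -1.8]
width: 15.7
t: 5.2
tcp_pos: [612.7, -16.5, 241.9]
tcp_rot: [[-0.03, -1.0, -0.001], [-1.0, 0.03, 0.0], [-0.0, 0.001, -1.0]]
force: [0.1, 0.6, -1.7]
width: 15.9
t: 5.62
tcp_pos: [629.5, 24.0, 241.6]
tcp_rot: [[0.184, -0.983, -0.001], [-0.983, -0.184, 0.0], [-0.0, 0.001, -1.0]]
force: [0.6, 0.1, -1.6]
width: 15.8
t: 6.03
tcp_pos: [629.3, 22.9, 205.6]
tcp_rot: [[0.181, -0.983, -0.002], [-0.983, -0.181, -0.001], [0.0, 0.002, -1.0]]
force: [0.4, 0.4, -0.7]
width: 15.8
tcp [629.3  22.9 205.6] local [-0.7 -0.4] yaw 10.453001076628258 F [ 0.4  0.4 -0.7] w 15.8
scene [316 224  54  19 126] X [-0.5  7.1 15.6] Y [ 10.  106.1] z [219.2 222.1 225.2] slope -2.4
scene prong -1 -1 13 -15.1 -77.5
scene prong -1 1 14 -15.1 81.8
scene prong 1 -1 43 20.8 -77.5
scene prong 1 1 44 19.6 82.9
wrist [ 279   37   83  275 6713] X [-7.   0.5  9.6] Y [-104.    -1.2] z [223.8 225.4 226.6] slope -0.7
wrist [302 348  36  33 821] X [-6.3 -0.2  8.9] Y [16.7 33.3] z [224.2 225.5 226.5] slope -0.4
wrist prong -1 -1 690 -18.4 -79.5
wrist prong 1 -1 697 19.0 -79.5
side [331 177  20  54 450] X [-10.8   0.3  10.9] Y [-106.9   31.6] z [220.6 223.8 226.8] slope 1.1
side prong -1 -1 34 -21.0 -82.6
side prong 1 -1 33 18.6 -83.9
```

The bar sits at X≈0.5 and Y≈+1 mm in the doser frame, and the right-hand prongs are centred at X≈0.3. The alignment is good, so I'll lower it.

```bash
python3 -m jog '0 0 0 0 0 -0.008 0; 0 0 0 0 0 -0.008 0; 0 0 0 0 0 -0.008 0; 0 0 0 0 0 -0.006 0; 0 0 0 0 0 -0.004 0'; python3 -m jog '0 0 0 0 0 -0.002 0; 0 0 0 0 0 -0.001 0; 0 0 0 0 0 -0.001 0; 0 0 0 0 0 0 0; 0 0 0 0 0 0 0'; python3 -m jog '0 0 0 0 0 -0.001 0; 0 0 0 0 0 0 0; 0 0 0 0 0 0 0; 0 0 0 0 0 0 0; 0 0 0 0 0 0 0'
```

```text
t: 6.6
tcp_pos: [629.3, 23.4, 170.9]
tcp_rot: [[0.182, -0.983, -0.002], [-0.983, -0.182, -0.0], [0.0, 0.002, -1.0]]
force: [0.1, 0.2, -1.1]
width: 16.0
t: 7.02
tcp_pos: [630.2, 23.6, 168.9]
tcp_rot: [[0.182, -0.983, 0.001], [-0.983, -0.182, 0.0], [0.0, -0.001, -1.0]]
force: [-0.2, -1.1, -1.1]
width: 15.3
t: 7.43
tcp_pos: [630.0, 23.5, 167.6]
tcp_rot: [[0.182, -0.983, 0.0], [-0.983, -0.182, 0.0], [0.0, -0.0, -1.0]]
force: [0.9, -0.4, -1.9]
width: 15.6
```

```bash
python3 -m jog '0 0 0 0 0 -0.001 0; 0 0 0 0 0 0 0; 0 0 0 0 0 0 0; 0 0 0 0 0 0 0; 0 0 0 0 0 0 0'; python3 -m jog '0 0 0 0 0 -0.001 0; 0 0 0 0 0 0 0; 0 0 0 0 0 0 0; 0 0 0 0 0 0 0; 0 0 0 0 0 0 0';python3 -m jog '0 0 0 0 0 -0.001 0; 0 0 0 0 0 0 0; 0 0 0 0 0 0 0; 0 0 0 0 0 0 0; 0 0 0 0 0 0 0'; python3 chk.py 184 c
```

```text
t: 7.85
tcp_pos: [630.0, 23.5, 166.6]
tcp_rot: [[0.182, -0.983, 0.0], [-0.983, -0.182, -0.0], [0.0, -0.0, -1.0]]
force: [0.3, 0.2, -1.4]
width: 16.0
t: 8.27
tcp_pos: [630.1, 23.6, 165.6]
tcp_rot: [[0.182, -0.983, 0.0], [-0.983, -0.182, 0.0], [0.0, -0.0, -1.0]]
force: [0.6, -0.7, -1.6]
width: 15.7
t: 8.68
tcp_pos: [630.1, 23.5, 165.6]
tcp_rot: [[0.183, -0.983, 0.001], [-0.983, -0.183, -0.0], [0.0, -0.001, -1.0]]
force: [-1.7, 0.5, 5.3]
width: 16.1
tcp [630.1  23.5 165.6] local [0.2 0.1] yaw 10.517907184004441 F [-1.7  0.5  5.3] w 16.1
scene [316 237  36  18 105] X [-13.    6.9  15.8] Y [ 5.7 74.3] z [180.  183.1 186.3] slope 9.6
scene prong -1 1 48 -16.7 81.4
scene prong 1 -1 39 20.2 -78.0
scene prong 1 1 44 19.9 82.1
wrist [ 278   37   84  275 9720] X [-6.3  1.4  9.2] Y [-103.4   -1.2] z [183.1 184.4 185.6] slope -0.5
wrist [302 348  36  33 970] X [-6.1 -0.   8.7] Y [17.1 33.5] z [183.4 184.5 185.6] slope -1.7
wrist prong -1 -1 1178 -18.3 -79.6
wrist prong 1 -1 1223 18.8 -79.7
side [330 193  19  53 405] X [-9.6  0.2  9.3] Y [-107.1   30.9] z [179.7 182.1 185.3] slope 1.3
side prong -1 -1 35 -20.5 -83.9
side prong 1 -1 33 17.3 -83.7
```

The force rose to +5 N and the bar top is at 184.4, so the bar is seated. I'll release, wait, then rise.

```bash
python3 -m jog '0 0 0 0 0 0 0.025; 0 0 0 0 0 0 0.035; 0 0 0 0 0 0 0.045; 0 0 0 0 0 0 0.045; 0 0 0 0 0 0 0.045' && python3 -m jog '0 0 0 0 0 0 0.045; 0 0 0 0 0 0 0.045; 0 0 0 0 0 0 0.045; 0 0 0 0 0 0 0.045; 0 0 0 0 0 0 0.045' && python3 -m jog '0 0 0 0 0 0.01 0.045; 0 0 0 0 0 0.015 0.045; 0 0 0 0 0 0.02 0.045; 0 0 0 0 0 0.02 0.045; 0 0 0 0 0 0.01 0.045'; python3 chk.py 184 d
```

```text
t: 9.25
tcp_pos: [629.9, 23.5, 164.1]
tcp_rot: [[0.182, -0.983, -0.0], [-0.983, -0.182, -0.0], [-0.0, 0.001, -1.0]]
force: [-0.3, -0.1, 0.7]
width: 40.3
t: 9.67
tcp_pos: [630.0, 23.5, 164.5]
tcp_rot: [[0.182, -0.983, -0.0], [-0.983, -0.182, -0.0], [0.0, 0.0, -1.0]]
force: [0.3, -0.3, -0.5]
width: 44.9
t: 10.08
tcp_pos: [631.3, 23.5, 243.4]
tcp_rot: [[0.183, -0.983, 0.005], [-0.983, -0.183, 0.0], [0.001, -0.005, -1.0]]
force: [0.8, -0.1, 0.1]
width: 45.1
tcp [631.3  23.5 243.4] local [ 1.4 -0.1] yaw 10.525299168470783 F [ 0.8 -0.1  0.1] w 45.1
scene [276 234  74  21 152] X [ 5.   7.8 10.8] Y [-73.7  71.5] z [179.4 181.5 184.6] slope 0.2
scene prong -1 -1 40 -18.2 -77.5
scene prong -1 1 50 -16.8 81.6
scene prong 1 -1 44 20.3 -78.0
scene prong 1 1 47 19.0 82.2
wrist [ 310   73   29  239 6072] X [-5.8  1.4  8.5] Y [-102.9   37.4] z [183.3 184.5 185.6] slope -0.2
wrist [312 348  23  33 738] X [-6.2  1.2  8.7] Y [66. 91.] z [183.5 184.6 185.6] slope 0.6
wrist prong -1 -1 470 -18.4 -79.6
wrist prong -1 1 348 -18.7 78.0
wrist prong 1 -1 496 18.6 -79.3
wrist prong 1 1 358 18.7 77.7
side [329 171  20  74 549] X [-7.8 -0.8  6.7] Y [-106.1   99.1] z [179.8 182.2 184.9] slope 0.2
side prong -1 -1 36 -20.8 -83.9
side prong -1 1 12 -23.4 79.2
side prong 1 -1 36 17.3 -83.2
side prong 1 1 29 17.0 76.0
```

The bar rests on the seats at X≈1.3 and Y≈1 mm, level, with its top at 184.5. Next I'll get a close look at the clip and handle from slightly to their +y side.

```bash
python3 -m jog '0 0 0 -0.0312 0.0034 0 0.045; 0 0 0 -0.0312 0.0034 0 0.045; 0 0 0 -0.0312 0.0034 0 0.045; 0 0 0 -0.0312 0.0034 0 0.045; 0 0 0 -0.0312 0.0034 0 0.045'; python3 -m jog '0 0 0 0 0 0 0.045; 0 0 0 0 0 0 0.045; 0 0 0 0 0 0 0.045; 0 0 0 0 0 0 0.045; 0 0 0 0 0 0 0.045'
python3 - <<'E'
from h import *
d=cam("wrist"); np.savez("w2.npz",**d,W=cloud(d)); cv2.imwrite("pics/w2.png",d["color"])
E
```

```text
t: 10.65
tcp_pos: [471.5, 40.2, 237.7]
tcp_rot: [[0.182, -0.983, -0.003], [-0.983, -0.182, -0.001], [0.0, 0.004, -1.0]]
force: [-0.3, 0.4, 0.7]
width: 44.9
t: 11.07
tcp_pos: [474.7, 40.5, 238.9]
tcp_rot: [[0.182, -0.983, -0.001], [-0.983, -0.182, -0.0], [0.0, 0.001, -1.0]]
force: [0.3, 0.4, 0.4]
width: 44.7
```

View pics/w2.png

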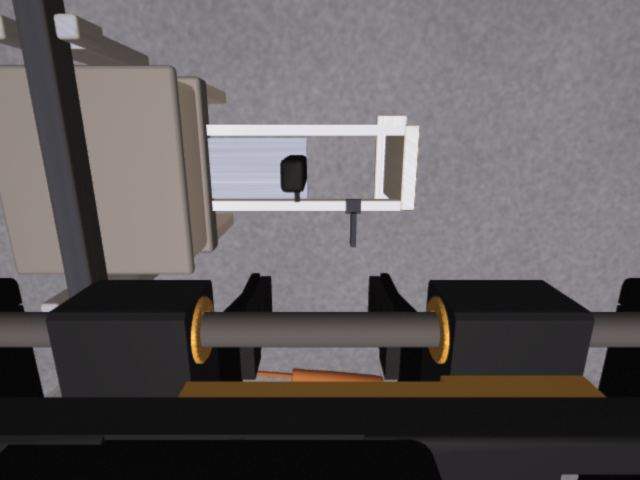

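Wrist view: the clip fin is a vertical strip at (353,215–246) with its clip body at (353,206). The pointer is at (297,197), the handle top at (293,172) and the rail at row 206. Now I'll measure them.

Run:
```python
from h import *
th=np.radians(10.5); ex=np.array([np.cos(th),np.sin(th)]); ey=np.array([-ex[1],ex[0]]); O=np.array([629.9,23.4])
f=np.load("w2.npz"); W=f["W"]; C=f["color"].astype(int); Q=W[...,:2]-O; X=Q@ex; Y=Q@ey; z=W[...,2]
def rep(n,m):
    print(n,m.sum(),"X",np.round(np.percentile(X[m],[3,50,97]),1),"Y",np.round(np.percentile(Y[m],[3,50,97]),1),"z",np.round(np.percentile(z[m],[3,50,97]),1))
u0=np.zeros(z.shape,bool)
b=u0.copy(); b[212:250,340:366]=1; b&=(C.max(-1)<95); rep("fin",b&(z>80))
vv,uu=np.nonzero(b); 
p=[ray(f,u,v,107)[:2] for u,v in zip(uu,vv)]; p=np.array(p)-O; print("fin ray z107 X",np.median(p@ex), "Y",np.percentile(p@ey,[1,99]),"cols",np.median(uu))
b=u0.copy(); b[196:214,340:366]=1; b&=(C.max(-1)<110); rep("clip",b&(z>80))
b=u0.copy(); b[150:195,275:312]=1; b&=(C.max(-1)<60); rep("handle top",b&(abs(z-149)<3))
b=u0.copy(); b[193:202,288:306]=1; b&=(C.max(-1)<70); rep("pointer",b)
print(proj(f,list(O+ex*-130)+[149]), ctrl.sense()["tcp_pos"])
```

```text
fin 220 X [-177.7 -175.  -173.2] Y [34.8 46.6 60.7] z [ 98.4 107.3 108.7]
fin ray z107 X -174.98464472174237 Y [33.63089784 61.91009543] cols 353.0
clip 209 X [-180.8 -175.5 -170.1] Y [24.6 30.2 35.9] z [ 97.9  99.6 101.8]
handle top 711 X [-137.1 -129.9 -123.1] Y [-9.7 -0.1 10. ] z [147.2 149.2 150.6]
pointer 29 X [-131.1 -130.1 -128.5] Y [19.5 22.7 25.3] z [ 98.3  99.7 100.8]
(np.float64(292.103983558287), np.float64(175.05453615100032)) [474.65460251  40.49941272 238.94337629]
```

The mark is at X = -175 and the handle at X = -130, so the pull is 45 mm. I'll go over the handle and descend.

```bash
python3 -m jog '0 0 0 0.0095 -0.0136 0 0.045; 0 0 0 0.0095 -0.0136 0 0.045; 0 0 0 0.0091 -0.0136 0 0.045; 0 0 0 0 0 -0.02 0.045; 0 0 0 0 0 -0.02 0.045'; python3 -m jog '0 0 0 0 0 -0.025 0.045; 0 0 0 0 0 -0.025 0.045; 0 0 0 0 0 -0.02 0.045; 0 0 0 0 0 -0.014 0.045; 0 0 0 0 0 0 0.045'; python3 -m jog '0 0 0 0 0 0 0.03; 0 0 0 0 0 0 0.02; 0 0 0 0 0 0 0; 0 0 0 0 0 0 0; 0 0 0 0 0 0 0' 40;  python3 -m jog '0 0 0 0 0 0 0; 0 0 0 0 0 0 0; 0 0 0 0 0 0 0; 0 0 0 0 0 0 0; 0 0 0 0 0 0 0'
```

```text
t: 11.53
tcp_pos: [503.8, -0.9, 199.5]
tcp_rot: [[0.18, -0.984, 0.002], [-0.984, -0.18, 0.001], [-0.0, -0.003, -1.0]]
force: [-0.5, -0.6, -0.6]
width: 45.1
t: 11.95
tcp_pos: [500.2, -1.0, 112.0]
tcp_rot: [[0.181, -0.983, -0.008], [-0.983, -0.181, -0.002], [0.0, 0.008, -1.0]]
force: [-0.7, -0.7, 0.7]
width: 44.8
t: 12.37
tcp_pos: [502.6, -0.1, 116.5]
tcp_rot: [[0.182, -0.983, 0.002], [-0.983, -0.182, 0.001], [-0.0, -0.002, -1.0]]
force: [0.1, 0.9, 0.1]
width: 19.5
t: 12.78
tcp_pos: [501.2, -0.5, 116.1]
tcp_rot: [[0.182, -0.983, -0.001], [-0.983, -0.182, -0.0], [0.0, 0.002, -1.0]]
force: [-5.0, 1.3, 4.9]
width: 15.4
```

```bash
python3 -m jog '0 0 0 -0.0044 -0.0008 0 0; 0 0 0 -0.0044 -0.0008 0 0; 0 0 0 -0.0044 -0.0008 0 0; 0 0 0 -0.0044 -0.0008 0 0; 0 0 0 -0.0044 -0.0008 0 0'; python3 -m jog '0 0 0 -0.0044 -0.0008 0 0; 0 0 0 -0.0044 -0.0008 0 0; 0 0 0 -0.0044 -0.0008 0 0; 0 0 0 -0.0044 -0.0008 0 0; 0 0 0 -0.0044 -0.0008 0 0'; python3 -m jog '0 0 0 0 0 0 0; 0 0 0 0 0 0 0; 0 0 0 0 0 0 0; 0 0 0 0 0 0 0; 0 0 0 0 0 0 0'
python3 chk.py 184 e
python3 - <<'E'
from h import *
o=[]
for n,p in(("side",(470,10,110)),("scene",(470,10,110))):
    d=np.load(n+"_e.npz"); u,v=map(int,proj(d,p)); c=d["color"][max(v-50,0):v+50,max(u-66,0):u+66]; o.append(cv2.resize(c,(396,300),interpolation=cv2.INTER_CUBIC))
cv2.imwrite("pics/e.png",np.hstack(o))
E
```

```text
t: 13.2
tcp_pos: [481.6, -4.1, 116.2]
tcp_rot: [[0.183, -0.983, 0.004], [-0.983, -0.183, 0.001], [0.0, -0.004, -1.0]]
force: [5.3, -1.5, -1.5]
width: 15.8
t: 13.62
tcp_pos: [460.4, -8.0, 116.2]
tcp_rot: [[0.183, -0.983, 0.006], [-0.983, -0.183, 0.001], [0.0, -0.006, -1.0]]
force: [8.2, -1.0, -3.5]
width: 15.7
t: 14.03
tcp_pos: [460.3, -8.0, 116.2]
tcp_rot: [[0.183, -0.983, 0.005], [-0.983, -0.183, 0.001], [0.0, -0.005, -1.0]]
force: [7.5, -0.9, -3.0]
width: 15.7
tcp [460.3  -8.  116.2] local [-1.725e+02  1.000e-01] yaw 10.544141488732146 F [ 7.5 -0.9 -3. ] w 15.7
scene [277 232  79  23 225] X [-3.7  7.1 10.5] Y [-70.8  79.9] z [179.4 182.4 185.8] slope 1.1
scene [315 239  35  11  61] X [-5.8 -1.7  3.9] Y [ 1.1 68.4] z [182.8 184.7 186.6] slope -0.6
scene [356 252  13   8  42] X [-2.7  6.4 10.9] Y [ 87.1 106.4] z [179.1 183.1 185.9] slope -13.7
scene prong -1 -1 45 -16.4 -77.6
scene prong -1 1 48 -16.6 81.9
scene prong 1 -1 46 19.9 -77.0
scene prong 1 1 49 19.9 81.5
side [328 171  21  75 556] X [-7.8 -0.7  6.8] Y [-106.2   99.5] z [179.7 182.2 185. ] slope 0.0
side prong -1 -1 35 -20.6 -84.3
side prong -1 1 25 -20.1 75.9
side prong 1 -1 35 16.9 -84.1
side prong 1 1 29 18.1 74.7
```

View pics/e.png

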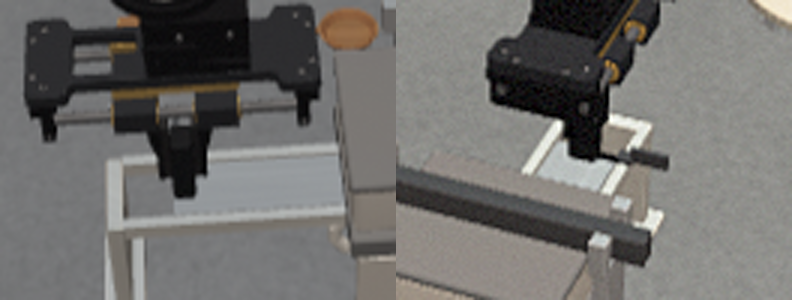

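View pics/wrist_e.png

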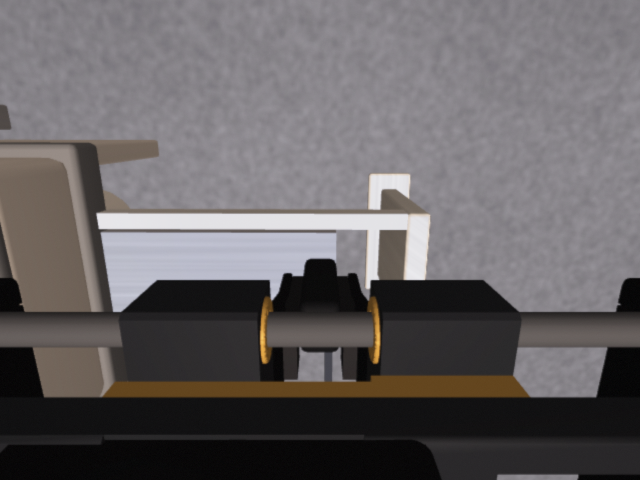

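The side and scene crops show the handle clamped and the pointer running into the fin at about (635,157). The wrist view has the handle top at (320,275). TCP X is -172.5 against the mark at -175. I'll check the handle itself.

Run:
```python
from h import *
th=np.radians(10.5); ex=np.array([np.cos(th),np.sin(th)]); ey=np.array([-ex[1],ex[0]]); O=np.array([629.9,23.4])
f=np.load("wrist_e.npz"); W=f["W"]; C=f["color"].astype(int); Q=W[...,:2]-O; X=Q@ex; Y=Q@ey; z=W[...,2]
m=np.zeros(z.shape,bool); m[255:312,290:352]=1; m&=(abs(z-149)<2.5)&(abs(Y)<16)&(C.max(-1)<60); print(m.sum(),np.percentile(X[m],[3,50,97]),np.percentile(Y[m],[3,97]))
# gate plate front edge relative to handle: now vs shut
for fn,rows in(("w2.npz",(150,190)),("wrist_e.npz",(240,270))):
    f=np.load(fn);W=f["W"];C=f["color"].astype(int);X=(W[...,:2]-O)@ex;Y=(W[...,:2]-O)@ey;z=W[...,2]
    m=(z>60)&(z<100)&(abs(Y)<24)&(C[...,0]>C[...,2]+8)&(X>-210)&(X<-60)
    print(fn,m.sum(),np.percentile(X[m],[.5,2]),np.median(z[m]))
```

```text
539 [-182.43139962 -171.4835157  -161.08706484] [-10.66183853  -7.12212832]
w2.npz 4835 [-137.22883255 -135.20522107] 94.54648272076723
wrist_e.npz 11095 [-178.32486687 -174.84660921] 94.57159941659091
```

By the handle, the plate edge and the TCP, the gate is at -171 to -172.5, about 3 mm short of the mark at -175. I'll pull 3 mm more and hold over 3 s.

```bash
python3 -m jog '0 0 0 -0.001 -0.0002 0 0; 0 0 0 -0.001 -0.0002 0 0; 0 0 0 -0.001 -0.0002 0 0; 0 0 0 0 0 0 0; 0 0 0 0 0 0 0'; for i in 1 2 3 4 5 6 7 8 9; do python3 -m jog '0 0 0 0 0 0 0; 0 0 0 0 0 0 0; 0 0 0 0 0 0 0; 0 0 0 0 0 0 0; 0 0 0 0 0 0 0' | grep -E "^t:|tcp_pos|force|width" | tr '\n' ' '; echo; done; python3 chk.py 184 g
python3 - <<'E'
from h import *
th=np.radians(10.5); ex=np.array([np.cos(th),np.sin(th)]); O=np.array([629.9,23.4])
f=np.load("wrist_g.npz"); W=f["W"];C=f["color"].astype(int);X=(W[...,:2]-O)@ex;Y=(W[...,:2]-O)@np.array([-ex[1],ex[0]]);z=W[...,2]
m=(z>60)&(z<100)&(abs(Y)<24)&(C[...,0]>C[...,2]+8)&(X>-210)&(X<-60)
print(np.percentile(X[m],[.5,2]))
# fin seen between the fingers
d=f; b=np.zeros(z.shape,bool); b[352:380,296:346]=1; b&=(abs(z-107)<6); print("fin/pointer",b.sum(),np.percentile(X[b],[5,50,95]) if b.any() else 0,np.percentile(Y[b],[5,95]) if b.any() else 0)
c=f["color"][240:400,240:400]; d2=np.load("scene_g.npz"); u,v=map(int,proj(d2,(470,30,105))); c2=d2["color"][v-30:v+30,u-30:u+30]
cv2.imwrite("pics/g.png",np.hstack([cv2.resize(c,(400,400),interpolation=cv2.INTER_CUBIC),cv2.resize(c2,(400,400),interpolation=cv2.INTER_CUBIC)]))
E
```

```text
t: 14.6
tcp_pos: [457.5, -8.5, 116.2]
tcp_rot: [[0.183, -0.983, 0.006], [-0.983, -0.183, 0.001], [0.0, -0.006, -1.0]]
force: [7.5, -1.9, -2.4]
width: 15.8
t: 15.02 tcp_pos: [457.4, -8.5, 116.2] force: [7.7, -2.4, -2.3] width: 15.5 
t: 15.43 tcp_pos: [457.5, -8.5, 116.2] force: [8.4, -2.4, -3.2] width: 15.6 
t: 15.85 tcp_pos: [457.4, -8.5, 116.2] force: [7.4, -1.6, -3.2] width: 15.6 
t: 16.27 tcp_pos: [457.5, -8.5, 116.2] force: [7.9, -2.3, -2.6] width: 16.0 
t: 16.68 tcp_pos: [457.5, -8.5, 116.2] force: [7.5, -1.0, -3.5] width: 16.4 
t: 17.1 tcp_pos: [457.5, -8.5, 116.2] force: [7.5, -2.7, -3.0] width: 15.4 
t: 17.52 tcp_pos: [457.5, -8.5, 116.2] force: [7.2, -1.7, -2.9] width: 15.6 
t: 17.93 tcp_pos: [457.5, -8.5, 116.2] force: [6.4, -2.3, -2.2] width: 15.7 
t: 18.35 tcp_pos: [457.4, -8.5, 116.2] force: [7.7, -1.0, -3.9] width: 15.7 
tcp [457.4  -8.5 116.2] local [-1.754e+02  1.000e-01] yaw 10.54556758476819 F [ 7.7 -1.  -3.9] w 15.7
scene [264 228  62  21 216] X [-4.4  6.2  9.9] Y [-99.4  24.2] z [179.4 183.1 186.3] slope 1.1
scene [327 247  29   8  55] X [ 4.7  7.9 10.4] Y [29.8 82.9] z [179.3 182.6 185.6] slope -0.9
scene [356 251  13   9  41] X [-3.6  6.8 10.4] Y [ 86.7 106.4] z [179.7 182.  185.3] slope -11.4
scene prong -1 -1 42 -16.7 -77.5
scene prong -1 1 47 -17.3 82.1
scene prong 1 -1 43 20.6 -77.3
scene prong 1 1 47 19.7 81.9
side [329 171  20  74 549] X [-8.  -0.6  6.8] Y [-105.7   98.8] z [179.7 182.2 184.9] slope 0.1
side prong -1 -1 34 -20.3 -84.1
side prong -1 1 28 -20.6 76.3
side prong 1 -1 36 17.2 -83.3
side prong 1 1 30 17.5 76.5
[-180.97446788 -177.72766871]
fin/pointer 222 [-177.49804872 -175.44683781 -173.85216154] [37.31454868 51.91686236]
```

View pics/g.png

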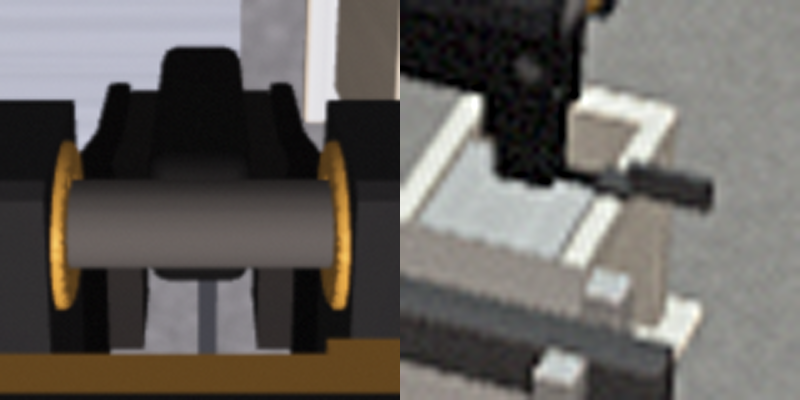

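Left crop: the fin shows directly below the handle's centre, at column ~207 against ~200. Right crop: the pointer lines up with the fin. The fin now measures X = -175.4, the TCP is at -175.4 and the plate edge puts the gate at -173 to -174, all within 2.5 mm. It has been held for more than 3.7 s with about 7.5 N on the spring, so I'm handing it in.

```bash
python3 -c "
from rig import ctrl
print(ctrl.job_done()); s=ctrl.sense(); print(s['t'],s['tcp_pos'],s['force'],s['width'])"
```

```text
the job is handed in; nothing more can be done
None
the job is handed in; nothing more can be done
```

The bar is in both forks and released, and I handed the job in with the gripper still holding the gate at the marker clip. No verdict was reported, and the state could not be read again after hand-in.

- **Bar:** I lowered it until it touched the fork seats, let go, and backed off. Afterwards the wrist camera put it about 1.3 mm off the forks' middle and about 1–2 mm off centre lengthwise. It was level, with its top at 184.5 mm (184 expected). The scene and side cameras showed it had not moved after the pull.
- **Gate:** The first pull stopped about 3 mm short, so I pulled 3 mm more. I then held it still for about 3.8 s at a 40 N grip setting, with about 7.5 N of pull on the wrist.
- **Checks on the mark:** The clip's fin and the tool both measured x = -175.4 mm in the doser's frame. The gate plate's front edge gave a slightly smaller pull, putting the handle at about -173 to -174 mm. The two disagree by up to 2.5 mm, inside the 6 mm allowed.
- **Other items:** I did not measure the mug, canister, bottle, jar, teat and spoon again at the end. The wrist force readings showed no unexpected contact.

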